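# Click the model handle onto its bench stand

## Task

Slide the white model handle (the upright tube with a cork in its top) down over the stub of the bench stand until it sits fully home on the stand's base, and gently turn it until the stand's spring button pops out through the hole in the tube. Do not force it, leave it standing there locked, and do not disturb the other things on the bench.

Things in the scene. Friction and masses are not known exactly. Their poses are not given: they have to be found in the camera images.
- handle_mid (a point): Centre of the model handle: loose upright white 16-sided plastic tube, about 120 g, 34 mm across flats, 120 mm long, cork in its top rising 4 mm more. On the axis, 60 mm above the lower rim. z is up the tube; x points out through the middle of its only hole. Flats' normals lie 11.25 degrees from x and every 22.5 degrees on.
- seat (a point): Where the handle's lower rim must come to rest: centre of the flat top of the stand's base, on the stub's axis; z up. The aluminium stub rises 60 mm from here, 24 mm thick, tapering to 14 mm over its top 6 mm. Its button points roughly along this x, but has turned in the stub by an unknown 0 to 0.9 rad to either side, which no pose tells (it can be seen, or found by feel).
- button (a joint): How far the steel spring button in the stub's side is pressed in, m: 0 fully out (free or popped through), about 0.003 to 0.0055 behind the tube's wall. 7 mm wide, juts out 5.5 mm, nose 22 to 27 mm above the seat, then a slope up to 36 mm by which a descending tube presses it in. Spring 3 N when out, 5 N pressed in; it does not swivel.
- stand: The bench stand, fixed: round grey base 96 mm wide, 25 mm high, with the stub. Origin at the centre of its underside; axes as at the seat. More than 50 N between handle and stand is forcing. Home on the base, the tube may be turned, and the button pops out once the hole faces it to within about 0.1 rad; it then locks the tube against turning.
- handle: The model handle again; origin at the centre of its lower rim, axes as at its centre. The bore is 26 mm wide, open at the bottom and 90 mm deep. The hole is a window in the wall, about 9 mm wide inside and 13 mm outside, from 19.5 to 36.5 mm above the lower rim.
- jar: Bystander: paint jar, green with a white cap, 52 mm across, 75 mm high, loose; origin at the centre of its underside.
- knight: Bystander: red and black painted figure on a round base 48 mm across, 62 mm high, loose; origin at the centre of its underside.
- dome: Bystander: orange printed half egg, 68 mm across, 54 mm high, loose; origin at the centre of its underside.
Not all that is in view belongs to the job. Several things look just like the handle: the one meant starts nearest to the robot's base. There is more than one size of the stand; the job needs the largest.

How it is judged (in metres and radians):
At the end, for the whole second after the job is handed in: The handle stands upright (within 0.06 rad) on the stub, its lower rim within 3 mm of the base's top and centred within 4 mm, at rest, with the spring button out through its hole (pressed in by less than 1.2 mm) (horizontal distance between handle and seat below 0.004 m and z of handle in the frame of seat between -0.003 and 0.003 m and angle between handle_mid's own z axis and vertical below 0.06 rad and value of joint button below 0.0012 m and linear speed of handle below 0.02 m/s); the robot touches nothing.
It fails at once if the handle is forced: more than 50 N between it and the stand (contact force between handle and stand above 50 N).
It fails at once if the robot pushes on the stand with more than 15 N (contact force between any of the fingers, the arm and stand above 15 N).
It fails at once if a bystander is moved by more than 15 mm or tipped (distance of any of jar, knight, dome from where it was at the start of the episode above 0.015 m or angle between any of jar, knight, dome's own z axis and vertical above 0.3 rad).
It also fails if it takes over 72 s, if anything falls off the work surface, if the arm or the gripper's body presses on something with over 40 N, if the wrist force passes 120 N, or if a joint passes its speed limit or range.

## Robot

A 6-joint arm with a two-finger parallel gripper is mounted at the origin on the work surface. World frame = base frame: x ahead of the robot, y to its left, z up, the work surface at z = 0. Lengths are in m, angles in degrees, forces in N, time in s.
With the tool pointing down it reaches from about 0.375 to 0.825 m from the base axis. Payload 5.5 kg.
Tool frame: the origin (TCP) lies at the very end of the fingers, on their centre line; the grasp point (between the pads) lies 19 mm behind it (ctrl.grip_depth is the z of the grasp point in the tool frame, in m); z points along the fingers, x is the direction in which the jaws open and shut, and the axes are right-handed (so a half turn about z gives the same grasp; the last joint's range is limited). The gripper opens to 85 mm and grips with 20 to 120 N. Pads are 22 mm wide; open, the fingers measure 114 mm over their backs; the gripper's body (76 mm by 85 mm) begins 54 mm behind the grasp point. The pads swing forward as they close: fully open they stand 13 mm farther back than shut.
Start: joints at [66.177, 17.962, -2.699, 69.339, 0, 90], TCP at [0.242, 0.549, 0.197] pointing down, gripper open.
Joint ranges: [-152.73, 152.73], [-39.44, 99.34], [-58.76, 71.6], [-118.89, 123.64], [-81.53, 83.1], [-180, 180]. Speed limits (degrees/s): [136.94, 136.94, 172.46, 180, 180, 180].

## Interface

Orientations are given as a 3x3 rotation matrix whose columns are the frame's x, y, z axes.
In Python, from workcell import ctrl, camera gives the robot as it stands. The module is installed in compiled form; this text tells all that it offers.
- The arm moves only by the shell command python3 -m creep 'ROWS'. ROWS is text: rows parted by semicolons, each of 7 numbers parted by spaces: the opening, from 0 (shut) to 1 (fully open), then the shift along the tool's x, y, z in mm, then the turn, a rotation vector about the tool's x, y, z in degrees. A call has 1 to 5 rows; each row is the pose to reach, as a shift and turn from the pose measured when the call began, along the tool's axes at that moment; what a row does not reach only later rows make up. A row lasts 1/12 s, in which the tool goes at most 41.7 mm and 7.16 degrees, less where a joint would pass 70% of its speed; a pose out of reach is approached as far as the arm can. A call with a gripper value outside its range is refused whole. The fingers move at their own pace and stop on an object; the grip force is fixed at half the most. Time passes only in rows, so rows that repeat a pose let the fingers close. It gives the time, the measured TCP pose, the force and the opening at its end, in the units of the state.
- ctrl.state(): the state, without advancing time (a new reading comes with each control period).
- camera(name): name is "side" or "top"; returns a dict with "color" (384x512x3 uint8, red, green, blue), "z_map" (384x512 float32, m along the optical axis (not along the pixel's ray), 0 where there is no reading), "K" (3x3 intrinsics, pixels), "k1" (the pictures are not rectified: a ray, as slopes to the right and down, at radius r is drawn at 1 + k1 r^2 times it, then the intrinsics apply), "extrinsics" (4x4, takes a point from camera to world coordinates). Camera axes: x right, y down, z forward; pixel columns grow to the right and rows downward; lengths in m; the calibration is good to about 2 mm. A picture is of the moment at which its call begins.
- ctrl.finish_job(): hands the job in, once; it reports no verdict.
The state is a dict: "clock": time; "joints": joint angles; "qvel": joint speeds; "joint_torque": joint torques, N m; "tool_pos": TCP position; "ee_rot": TCP orientation; "force": force on the tool from outside, world axes, zero at the start; "ft_torque": the same for the moment, N m; "gripper_width": opening from 0.0 (shut) to 1.0 (fully open).
Only numpy, scipy, OpenCV 4.12 (cv2) and the standard library are available. Lean on these libraries where they do the work, as an engineer would, in place of code of your own. Each camera call takes 0.05 s, during which the arm holds its last target.

## Working session

There is one attempt and no reset: what is moved stays moved. The work goes in short steps, Python scripts to look and compute and a shell command to move; the robot and the scene stay as the last step left them, time stands still between calls to the robot, and variables do not carry over. Pictures are saved under pics/ and viewed, and the job is handed in when it is done.

```bash
mkdir -p pics; python3 - <<'E'
from workcell import ctrl,camera
import cv2,numpy as np
s=ctrl.state();print({k:np.round(v,3).tolist() for k,v in s.items()}, ctrl.grip_depth)
for n in("side","top"):
    c=camera(n);cv2.imwrite(f"pics/{n}0.png",cv2.resize(c["color"][:,:,::-1],None,fx=1.5,fy=1.5,interpolation=cv2.INTER_CUBIC))
    np.savez(f"{n}0.npz",**c);print(n,c["K"].tolist(),c["k1"],np.round(c["extrinsics"],3).tolist())
E
```

```text
{'clock': 0.0, 'joints': [66.176, 18.004, -2.759, 69.34, 0.001, 89.999], 'qvel': [0.034, 0.061, 0.05, 0.006, -0.045, 0.088], 'joint_torque': [0.001, -53.959, 33.975, 0.019, 0.0, 0.0], 'tool_pos': [0.242, 0.548, 0.197], 'ee_rot': [[0.404, 0.915, -0.001], [0.915, -0.404, -0.002], [-0.002, -0.0, -1.0]], 'force': [-0.267, 0.313, 0.87], 'ft_torque': [-0.015, -0.012, 0.066], 'gripper_width': 1.001} -0.0187
side [[392.3607712551057, 0.0, 257.34388938367533], [0.0, 392.3607712551057, 191.76510156392948], [0.0, 0.0, 1.0]] -0.07186732683676922 [[0.877, -0.288, 0.384, 0.127], [-0.479, -0.562, 0.674, -0.662], [0.021, -0.775, -0.631, 0.694], [0.0, 0.0, 0.0, 1.0]]
top [[419.7268871788885, 0.0, 256.02088578854585], [0.0, 419.7268871788885, 191.82407391283496], [0.0, 0.0, 1.0]] -0.08556321313522929 [[-0.016, -0.996, 0.083, 0.441], [-1.0, 0.014, -0.026, 0.04], [0.025, -0.083, -0.996, 0.983], [0.0, 0.0, 0.0, 1.0]]
```

View pics/side0.png

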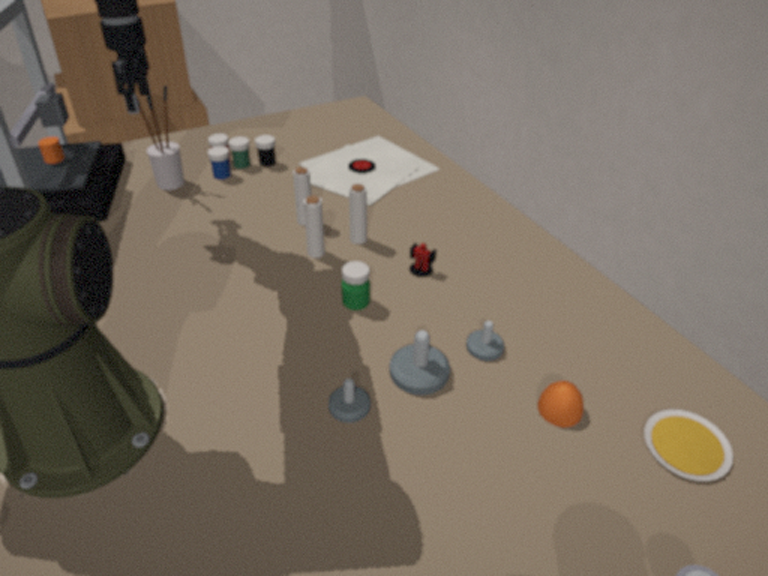

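View pics/top0.png

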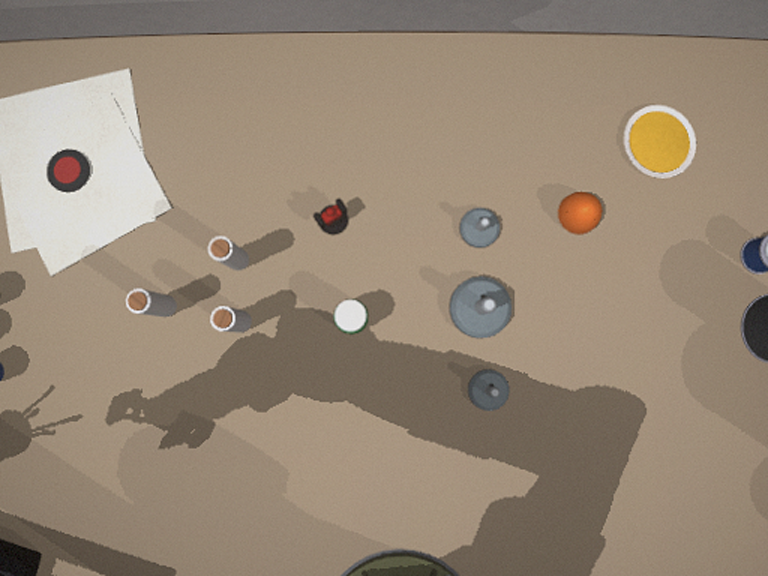

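The side view shows three handles at (302,172), (314,200) and (358,188), and three stands, with the large one at (420,370). In the top view the handle corks are at (138,300), (222,247) and (223,318). The large stand is at (482,306), with jar, knight and dome at (350,315), (333,215) and (580,212). Next I'll measure them.

```bash
cat > h.py <<'E'
import numpy as np,cv2
def cloud(c):
    K=c["K"];H,W=c["z_map"].shape
    u,v=np.meshgrid(np.arange(W),np.arange(H))
    D=np.array([float(c["k1"]),0,0,0,0])
    p=cv2.undistortPoints(np.stack([u,v],-1).reshape(-1,1,2).astype(float),K,D).reshape(H,W,2)
    z=c["z_map"];P=np.stack([p[...,0]*z,p[...,1]*z,z],-1)
    T=c["extrinsics"];P=P@T[:3,:3].T+T[:3,3];P[z==0]=np.nan
    return P
def proj(c,X):
    T=np.linalg.inv(c["extrinsics"]);X=np.atleast_2d(X)
    r,_=cv2.Rodrigues(T[:3,:3]);q,_=cv2.projectPoints(X.astype(float),r,T[:3,3],c["K"],np.array([float(c["k1"]),0,0,0,0]))
    return q.reshape(-1,2)
E
python3 - <<'E'
from h import *
for n in("top","side"):
    c=dict(np.load(n+"0.npz"));P=cloud(c)
    m=((P[...,2]>0.012)&(P[...,2]<0.16)&(P[...,0]>.25)&(P[...,0]<.85)&(abs(P[...,1])<.5)).astype(np.uint8)
    k,l,st,ce=cv2.connectedComponentsWithStats(m)
    print(n)
    for i in range(1,k):
        if st[i,4]<25: continue
        Q=P[l==i];zm=np.percentile(Q[:,2],98);t=Q[Q[:,2]>zm-.006]
        print(np.round(ce[i]*1.5),st[i,4],"zmax %.3f"%zm,"topc",np.round(np.median(t,0),4),"bbox",np.round([np.percentile(Q[:,0],1),np.percentile(Q[:,0],99),np.percentile(Q[:,1],1),np.percentile(Q[:,1],99)],3))
    t=P[150:160,250:260];print(np.nanmedian(P[...,2][m==0]))
E
```

```text
top
[581. 212.] 611 zmax 0.055 topc [ 0.6371 -0.2963  0.0521] bbox [ 0.606  0.666 -0.322 -0.267]
[331. 213.] 211 zmax 0.064 topc [0.6332 0.0944 0.0616] bbox [0.616 0.655 0.071 0.118]
[479. 226.] 519 zmax 0.058 topc [ 0.6173 -0.1345  0.0564] bbox [ 0.588  0.644 -0.165 -0.106]
[227. 252.] 387 zmax 0.127 topc [0.571  0.2438 0.1248] bbox [0.555 0.586 0.226 0.26 ]
[480. 306.] 1336 zmax 0.086 topc [ 0.4915 -0.1317  0.0849] bbox [ 0.447  0.535 -0.177 -0.087]
[149. 302.] 471 zmax 0.128 topc [0.5001 0.3568 0.1246] bbox [0.483 0.517 0.34  0.373]
[351. 315.] 416 zmax 0.080 topc [0.4778 0.0649 0.0764] bbox [0.454 0.502 0.041 0.09 ]
[229. 319.] 373 zmax 0.127 topc [0.4741 0.2393 0.1245] bbox [0.458 0.491 0.222 0.256]
[488. 390.] 574 zmax 0.057 topc [ 0.3628 -0.1425  0.0561] bbox [ 0.333  0.392 -0.172 -0.114]
0.0015040066701405008
side
[308. 210.] 735 zmax 0.127 topc [0.4822 0.2458 0.125 ] bbox [0.458 0.514 0.222 0.364]
[358. 210.] 431 zmax 0.127 topc [0.571  0.2411 0.1259] bbox [0.555 0.588 0.226 0.254]
[422. 254.] 215 zmax 0.062 topc [0.6333 0.0939 0.0602] bbox [0.616 0.654 0.073 0.117]
[355. 284.] 520 zmax 0.079 topc [0.4784 0.0661 0.077 ] bbox [0.454 0.5   0.041 0.087]
[485. 341.] 402 zmax 0.057 topc [ 0.6165 -0.1378  0.0559] bbox [ 0.588  0.645 -0.166 -0.109]
[419. 364.] 1102 zmax 0.086 topc [ 0.49   -0.1353  0.0845] bbox [ 0.446  0.534 -0.18  -0.094]
[349. 400.] 516 zmax 0.057 topc [ 0.3628 -0.1451  0.0561] bbox [ 0.334  0.393 -0.173 -0.117]
[561. 401.] 644 zmax 0.054 topc [ 0.6377 -0.2993  0.0514] bbox [ 0.608  0.66  -0.328 -0.273]
0.0020242157711528597
```

```bash
python3 - <<'E'
from h import *
T=[]
for n,cs in(("top",[(153,213),(320,204)]),("side",[(210,150),(280,240)])):
    c=dict(np.load(n+"0.npz"))
    for x,y in cs:
        I=c["color"][y-32:y+32,x-38:x+38,::-1]; T.append(cv2.resize(I,(400,300),interpolation=cv2.INTER_CUBIC))
cv2.imwrite("pics/z0.png",np.vstack([np.hstack(T[:2]),np.hstack(T[2:])]))
E
```

```text
(no output)
```

View pics/z0.png

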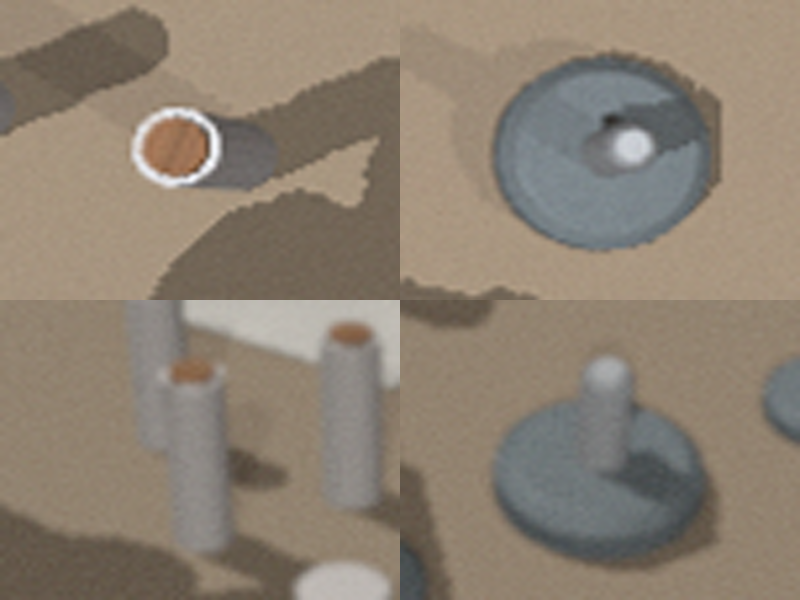

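```bash
python3 - <<'E'
from h import *
c=dict(np.load("top0.npz"))
P=cloud(c)
# stub center fit: base circle points z~.025
m=(abs(P[...,2]-.025)<.004)&(np.hypot(P[...,0]-.491,P[...,1]+.133)<.06)
q=P[m][:,:2];(cx,cy),r=cv2.minEnclosingCircle(q.astype(np.float32));print("base enclosing",cx,cy,r)
x,y=320,204;x0,y0=x-24,y-20
I=cv2.resize(c["color"][y0:y0+40,x0:x0+50,::-1],(800,640),interpolation=cv2.INTER_CUBIC)[:600]
J=I.copy()
C=np.array([cx,cy])
def pt(X): 
    p=(proj(c,X)[0]-[x0,y0]+.5)*16; return tuple(int(round(v)) for v in p)
for zz,R,col in((.025,.048,(0,255,0)),(.085,.007,(255,0,0)),(.079,.012,(255,0,0)),(.025,.012,(0,255,255))):
    for a in range(0,360,10):
        a=np.radians(a);cv2.circle(J,pt([cx+R*np.cos(a),cy+R*np.sin(a),zz]),1,col,-1)
for a in range(-180,180,30):
    ar=np.radians(a);p=pt([cx+.0175*np.cos(ar),cy+.0175*np.sin(ar),.05]);cv2.circle(J,p,3,(0,0,255),-1);cv2.putText(J,str(a),p,0,.5,(0,0,0),1)
cv2.imwrite("pics/z1.png",J);cv2.imwrite("pics/z1b.png",I)
E
```

```text
base enclosing 0.49056968092918396 -0.13197724521160126 0.047555312514305115
```

View pics/z1.png

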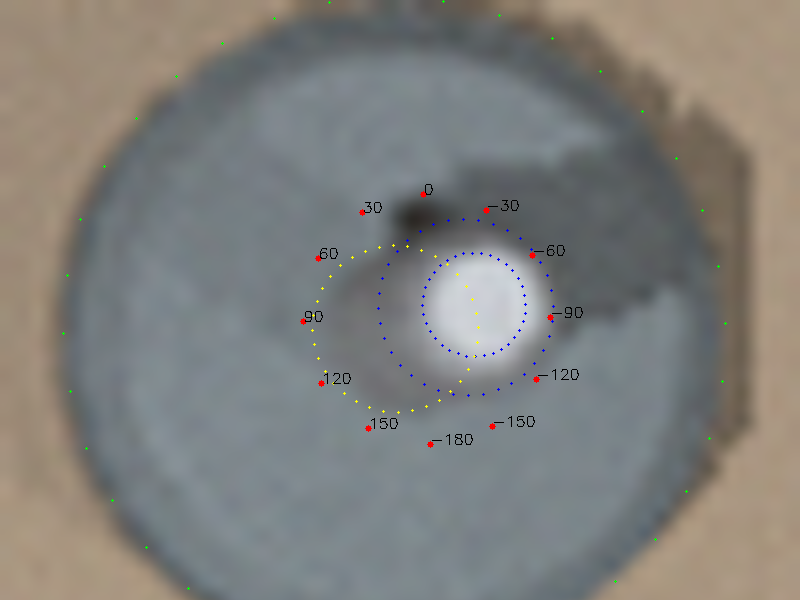

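View pics/z1b.png

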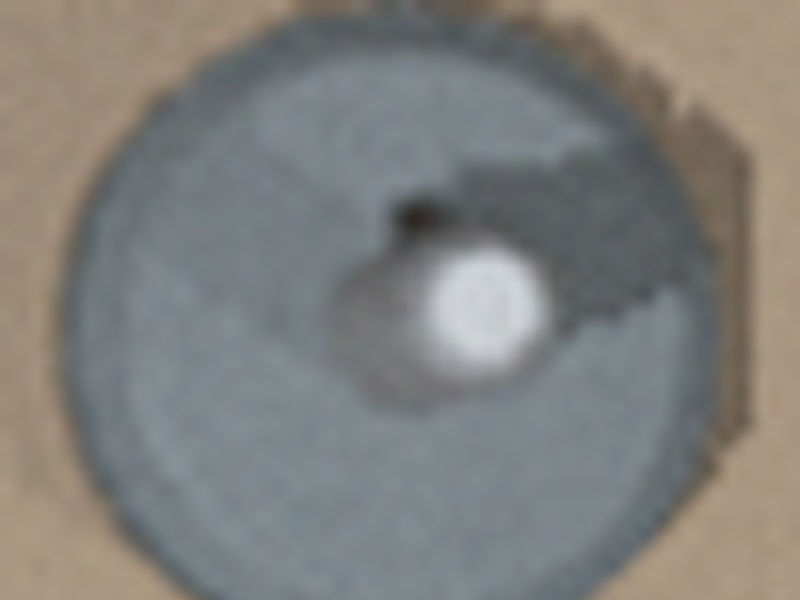

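The button shows as a dark nub at about (420,215) in the zoomed view, roughly 8° from world +x. The hole isn't visible from either camera, so it faces away from both. The handle is at (0.4745, 0.239) and the stand is at about (0.4905, -0.133). I'll move above the handle first.

```bash
cat > to.py <<'E'
import sys,numpy as np
from workcell import ctrl
s=ctrl.state();R=np.array(s["ee_rot"]);p=np.array(s["tool_pos"])
print("t %.2f"%s["clock"],"pos",np.round(p,4),"yaw %.1f"%np.degrees(np.arctan2(R[1,0],R[0,0])),"tilt",np.round(R[:,2],3),"F",np.round(s["force"],1),"T",np.round(s["ft_torque"],2),"grip %.3f"%s["gripper_width"],"j",np.round(s["joints"],1))
if len(sys.argv)>3:
    print("shift mm",np.round(R.T@(np.array(list(map(float,sys.argv[1:4])))-p)*1000,1))
E
python3 -m creep '1 -36 36 0 0 0 0; 1 -75 75 0 0 0 0; 1 -100 110 0 0 0 0; 1 -120 145 0 0 0 0; 1 -135 180 0 0 0 0'; python3 to.py .4745 .239 .2
```

```text
clock: 0.52
tool_pos: [0.3398, 0.3646, 0.1966]
ee_rot: [[0.403, 0.915, -0.001], [0.915, -0.403, -0.002], [-0.003, -0.0, -1.0]]
force: [1.3, 0.7, -0.1]
gripper_width: 0.998
t 0.52 pos [0.3398 0.3646 0.1966] yaw 66.3 tilt [-0.001 -0.002 -1.   ] F [ 1.3  0.7 -0.1] T [ 0.06 -0.06  0.12] grip 0.998 j [ 47.    7.2 -16.4  66.6  -0.   70.8]
shift mm [-60.7 173.8  -3.3]
```

```bash
python3 -m creep '1 -13 38 0 0 0 0; 1 -26 76 0 0 0 0; 1 -40 114 0 0 0 0; 1 -53 150 0 0 0 0; 1 -61 174 0 0 0 0' >/dev/null; python3 -m creep '1 0 0 0 0 0 0; 1 0 0 0 0 0 0' >/dev/null; python3 to.py .4745 .239 .076
```

```text
t 1.10 pos [0.4769 0.2345 0.1959] yaw 65.9 tilt [-0.002 -0.003 -1.   ] F [-0.1 -0.3 -0.5] T [0.02 0.   0.03] grip 0.998 j [ 26.3  10.8 -12.2  67.2  -0.1  50.3]
shift mm [  3.6  -4.  119.9]
```

```bash
python3 -m creep '1 3 -4 20 0 0 0; 1 3.6 -4 50 0 0 0; 1 3.6 -4 80 0 0 0; 1 3.6 -4 110 0 0 0; 1 3.6 -4 119 0 0 0' >/dev/null; python3 -m creep '0.9 0 0 0 0 0 0; 0.8 0 0 0 0 0 0'>/dev/null; python3 to.py .4745 .239 .076
python3 - <<'E'
from workcell import camera
from h import *
T=[]
for n in("top","side"):
    c=camera(n);p=proj(c,[.474,.239,.09])[0].astype(int);print(p)
    y=max(p[1],40);x=p[0];T.append(cv2.resize(c["color"][y-38:y+38,max(x-38,0):x+38,::-1],(400,400),interpolation=cv2.INTER_CUBIC))
cv2.imwrite("pics/a1.png",np.hstack(T))
E
```

```text
t 1.68 pos [0.4687 0.2389 0.0724] yaw 66.1 tilt [-0.011 -0.007 -1.   ] F [-1.4  0.2  0.6] T [ 0.02 -0.02 -0.03] grip 0.807 j [ 27.1  15.6 -23.   52.1  -0.1  50.9]
shift mm [ 2.4  5.3 -3.6]
[151 212]
[208 143]
```

View pics/a1.png

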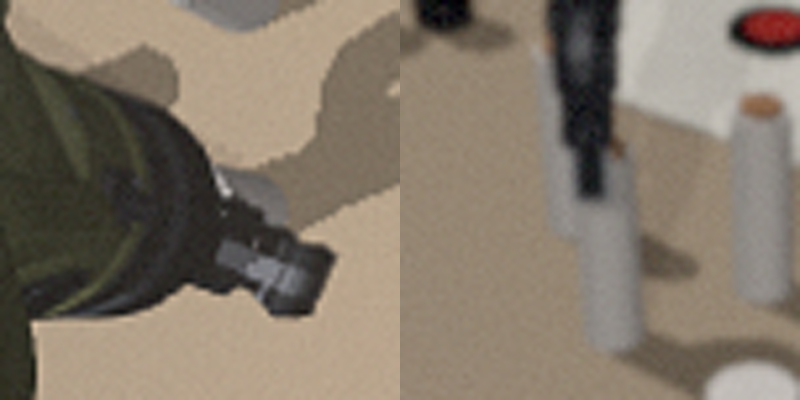

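The fingers straddle the correct (left/front) handle, with the near finger at (590,150) in front of it. I still have about 5 mm sideways to correct before closing.

```bash
python3 -m creep '0.8 2.4 5.3 -2 0 0 0; 0.8 2.4 5.3 -2 0 0 0; 0.8 2.4 5.3 -2 0 0 0' >/dev/null;python3 to.py .4745 .239 .076
```

```text
t 2.03 pos [0.4784 0.2403 0.0777] yaw 66.1 tilt [-0.004 -0.004 -1.   ] F [ 0.3  0.5 -0.3] T [ 0.01  0.03 -0.04] grip 0.800 j [ 26.7  15.9 -21.8  52.6  -0.1  50.6]
shift mm [-2.8 -3.1  1.7]
```

```bash
python3 -m creep '0.8 -2 -3 0 0 0 0; 0.8 -2 -3 0 0 0 0; 0.8 -2 -3 0 0 0 0; 0.8 -2 -3 0 0 0 0; 0.8 -2 -3 0 0 0 0' >/dev/null;python3 to.py .4745 .239 .076
```

```text
t 2.45 pos [0.4748 0.2396 0.0777] yaw 66.1 tilt [-0.004 -0.004 -1.   ] F [-0.1  0.1 -0.3] T [-0.01 -0.02  0.01] grip 0.800 j [ 26.8  15.6 -22.3  52.4  -0.1  50.8]
shift mm [-0.7 -0.   1.7]
```

```bash
for i in 1; do python3 -m creep '0.6 0 0 0 0 0 0; 0.45 0 0 0 0 0 0; 0.3 0 0 0 0 0 0; 0.2 0 0 0 0 0 0; 0 0 0 0 0 0 0' >/dev/null; done; python3 -m creep '0 0 0 0 0 0 0; 0 0 0 0 0 0 0; 0 0 0 0 0 0 0; 0 0 0 0 0 0 0'>/dev/null; python3 to.py
```

```text
t 3.20 pos [0.4751 0.2396 0.0781] yaw 66.1 tilt [-0.003 -0.004 -1.   ] F [-0.6 -1.   2.3] T [-0.19  0.1   0.03] grip 0.366 j [ 26.8  15.5 -22.3  52.5  -0.1  50.8]
```

```bash
python3 -m creep '0 0 0 -20 0 0 0; 0 0 0 -50 0 0 0; 0 0 0 -85 0 0 0; 0 0 0 -115 0 0 0; 0 0 0 -115 0 0 0' >/dev/null; python3 -m creep '0 0 0 0 0 0 0; 0 0 0 0 0 0 0'>/dev/null; python3 to.py
cat > look.py <<'E'
import sys
from workcell import camera,ctrl
from h import *
s=ctrl.state();p0=np.array(s["tool_pos"])
T=[]
for n in("top","side"):
    c=camera(n);np.savez(n+"L.npz",**c)
    p=proj(c,p0-[0,0,.03])[0].astype(int);y=np.clip(p[1],40,344);x=np.clip(p[0],40,472)
    T.append(cv2.resize(c["color"][y-40:y+40,x-40:x+40,::-1],(400,400),interpolation=cv2.INTER_CUBIC))
cv2.imwrite(sys.argv[1],np.hstack(T))
E
python3 look.py pics/b1.png
```

```text
t 3.78 pos [0.4789 0.242  0.1991] yaw 66.1 tilt [ 0.005  0.001 -1.   ] F [ 0.5  0.8 -0.6] T [-0.02  0.02 -0.08] grip 0.363 j [ 26.9  10.8 -11.8  67.1  -0.1  50.8]
```

View pics/b1.png

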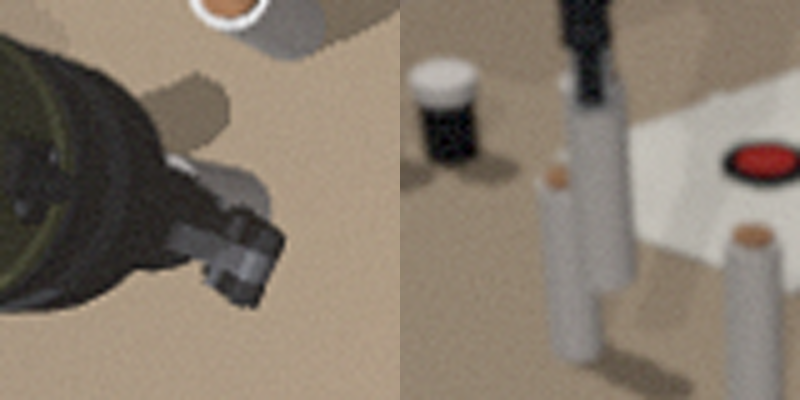

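The handle is held upright and clear at (600,190) in the side crop. The hole isn't visible on the camera side. I'll carry it to the stand, turning as I go.

```bash
python3 to.py .4905 -.133 .2; python3 -m creep '0 -38 10 -3 0 0 7; 0 -76 26 -6 0 0 14; 0 -110 44 -6 0 0 21; 0 -144 60 -6 0 0 28; 0 -178 78 -6 0 0 35' >/dev/null; python3 to.py .4905 -.133 .205
```

```text
t 3.88 pos [0.4778 0.2414 0.1976] yaw 66.1 tilt [ 0.002 -0.    -1.   ] F [ 1.4 -0.2 -1.7] T [-0.02  0.   -0.  ] grip 0.365 j [ 26.9  10.9 -11.9  67.1  -0.1  50.8]
shift mm [-337.   163.5   -2.2]
t 4.30 pos [0.4753 0.0455 0.2022] yaw 30.8 tilt [-0.    -0.001 -1.   ] F [ 0.8  0.6 -1.3] T [ 0.02 -0.04 -0.02] grip 0.366 j [  5.5   4.7 -18.5  66.9  -0.   64.7]
shift mm [-78.3 161.1  -2.7]
```

```bash
python3 -m creep '0 -16 33 -3 0 0 7; 0 -32 66 -3 0 0 14; 0 -48 99 -3 0 0 21; 0 -64 132 -3 0 0 28; 0 -77 159 -3 0 0 35' >/dev/null;python3 -m creep '0 0 0 0 0 0 0; 0 0 0 0 0 0 0'>/dev/null; python3 to.py .4905 -.133 .205; python3 look.py pics/b2.png
```

```text
t 4.88 pos [ 0.4881 -0.134   0.202 ] yaw -4.8 tilt [-0.006  0.001 -1.   ] F [-0.3  0.6 -1.6] T [ 0.03  0.   -0.02] grip 0.365 j [-15.3   8.1 -14.7  67.6  -0.1  79.5]
shift mm [ 2.3 -1.2 -3.1]
```

View pics/b2.png

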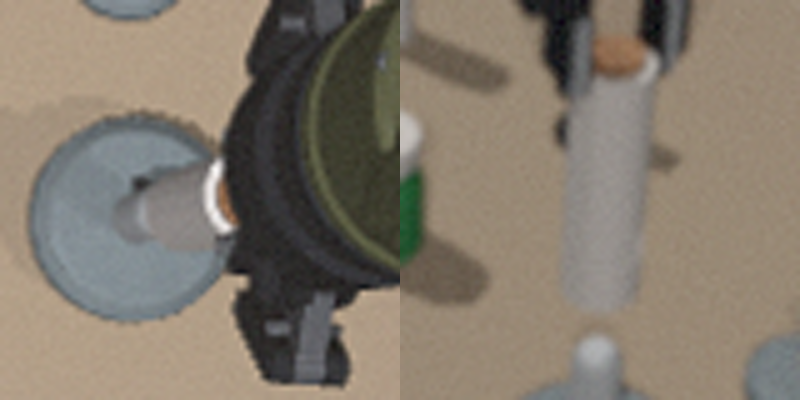

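The hole still isn't visible at (600,200) in the side crop. I'll keep turning in the same direction.

```bash
python3 -m creep '0 2 -1 -3 0 0 7; 0 2 -1 -3 0 0 14; 0 2 -1 -3 0 0 21; 0 2 -1 -3 0 0 28; 0 2 -1 -3 0 0 35' >/dev/null;python3 look.py pics/b3.png; python3 -m creep '0 0 0 0 0 0 7; 0 0 0 0 0 0 14; 0 0 0 0 0 0 21; 0 0 0 0 0 0 28; 0 0 0 0 0 0 35' >/dev/null;python3 to.py .4905 -.133 .205; python3 look.py pics/b4.png
python3 -c "
import cv2,numpy as np
cv2.imwrite('pics/b34.png',np.hstack([cv2.imread('pics/b3.png')[:,400:],cv2.imread('pics/b4.png')[:,400:]]))"
```

```text
t 5.92 pos [ 0.4901 -0.1283  0.2051] yaw -74.4 tilt [-0.006  0.002 -1.   ] F [ 0.5 -0.  -0.6] T [ 0.02 -0.02 -0.02] grip 0.367 j [-14.7   8.1 -14.3  68.    0.  149.7]
shift mm [4.6 0.9 0.1]
```

View pics/b34.png

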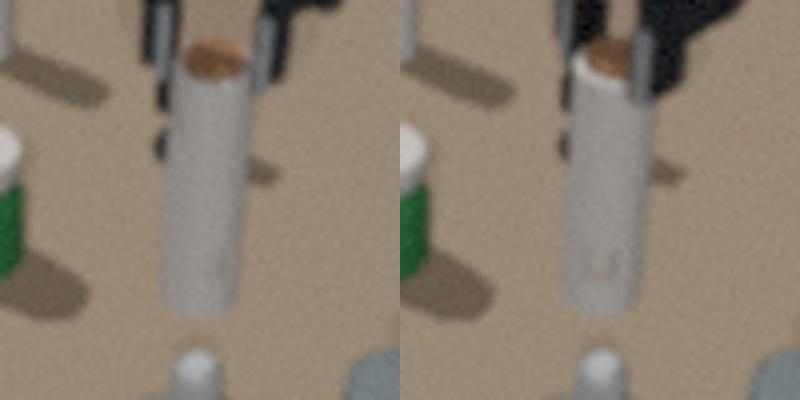

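```bash
python3 - <<'E'
from h import *
from workcell import ctrl
s=ctrl.state();p0=np.array(s["tool_pos"]);T=[]
acc=[]
from workcell import camera
for i in range(6):
    c=camera("side");acc.append(c["color"].astype(float))
A=np.mean(acc,0)
p=proj(c,[p0[0],p0[1],p0[2]-.0777+.028])[0];print(p)
x,y=int(p[0]),int(p[1])
I=A[y-12:y+12,x-12:x+12].mean(2)
I=np.clip((I-110)*4,0,255) if 0 else cv2.normalize(I,None,0,255,cv2.NORM_MINMAX)
cv2.imwrite("pics/b5.png",cv2.resize(I,(576,576),interpolation=cv2.INTER_CUBIC))
np.save("b5.npy",A)
E
```

```text
[281.45828088 197.91295089][ WARN:0@10.630] global loadsave.cpp:1063 imwrite_ Unsupported depth image for selected encoder is fallbacked to CV_8U.
```

View pics/b5.png

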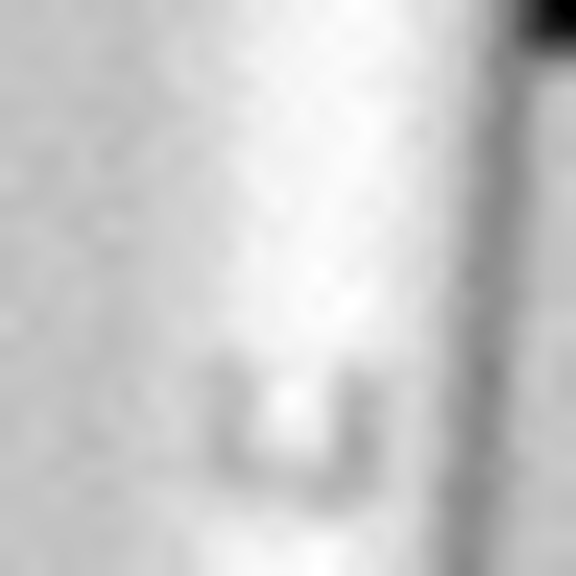

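The averaged crop shows the hole as a faint U outline centred at about (292,430). Next I'll work out its direction relative to the tube's edges.

```bash
python3 - <<'E'
from h import *
A=np.load("b5.npy");c=dict(np.load("sideL.npz"))
for r in range(194,208,2): print(r,A[r:r+2,262:298].mean((0,2)).astype(int))
p0=np.array([.4901,-.1283,.2051])
rim=p0[2]-.0777
print(proj(c,[[*p0[:2],rim],[*p0[:2],rim+.028],[*p0[:2],rim+.12]]))
for a in range(-200,-40,15):
    ar=np.radians(a);print(a,proj(c,p0+[.0168*np.cos(ar),.0168*np.sin(ar),-.0777+.028])[0].round(1))
P=cloud(c);q=P[150:215,262:300].reshape(-1,3)
q=q[(np.hypot(q[:,0]-.49,q[:,1]+.13)<.03)]
for z0 in np.arange(.12,.25,.02):
    k=q[abs(q[:,2]-z0)<.01]; print(round(z0,2),len(k),np.round(k.mean(0),4) if len(k) else '')
E
```

```text
194 [135 135 135 134 134 135 134 134 135 135 134 134 135 136 137 138 140 144
 144 145 146 145 144 142 139 136 128 123 126 132 134 134 135 135 135 135]
196 [134 135 134 134 134 135 135 134 135 135 135 134 135 137 137 138 141 144
 145 146 146 146 145 141 139 134 127 124 127 132 134 136 135 134 134 135]
198 [134 135 135 134 135 135 134 135 134 134 135 133 134 136 138 139 140 143
 144 145 145 144 143 141 139 133 125 123 129 135 135 134 135 134 135 135]
200 [134 134 135 134 133 134 135 134 134 134 133 134 135 137 137 135 133 137
 143 145 142 135 135 137 137 132 125 121 130 135 133 135 135 134 134 136]
202 [134 134 135 134 134 135 135 134 136 134 133 134 136 137 138 135 132 136
 142 143 140 130 132 137 137 131 124 124 131 134 135 135 134 135 135 134]
204 [135 135 135 135 134 135 135 135 134 134 134 134 136 136 137 136 134 134
 136 135 133 131 133 137 136 128 123 125 130 134 135 134 134 134 134 134]
206 [135 135 134 135 134 135 134 135 134 134 134 134 135 137 138 140 142 142
 141 141 141 140 140 140 135 127 123 127 132 134 134 135 134 134 135 134]
[[280.64251152 207.68190754]
 [281.41182483 197.87611869]
 [284.16551249 162.54246006]]
-200 [273.7 198.5]
-185 [274.3 199.8]
-170 [275.5 201. ]
-155 [277.  201.9]
-140 [278.9 202.6]
-125 [280.9 203. ]
-110 [283. 203.]
-95 [284.9 202.6]
-80 [286.7 201.9]
-65 [288. 201.]
-50 [288.9 199.8]
0.12 6 [ 0.4803 -0.1366  0.1288]
0.14 133 [ 0.4836 -0.1372  0.1397]
0.16 93 [ 0.4831 -0.1396  0.1604]
0.18 128 [ 0.4822 -0.1394  0.1804]
0.2 126 [ 0.4822 -0.1397  0.2004]
0.22 135 [ 0.4821 -0.1387  0.2201]
0.24 157 [ 0.4807 -0.1367  0.2415]
```

The hole's jambs are at columns 278 and 283.3, which puts the hole at about -127°. Grasping on the flats predicts -130.6°, so the two agree. I'll turn back until the hole is about 25° short of the button, then descend.

```bash
python3 -m creep '0 2 0 0 0 0 -7; 0 3 1 0 0 0 -14; 0 4 1 0 0 0 -21; 0 4.6 1 0 0 0 -28; 0 4.6 1 0 0 0 -35' >/dev/null
for i in 1; do python3 -m creep '0 0 0 0 0 0 -7; 0 0 0 0 0 0 -14; 0 0 0 0 0 0 -21; 0 0 0 0 0 0 -28; 0 0 0 0 0 0 -35' >/dev/null; done
python3 -m creep '0 0 0 0 0 0 -7; 0 0 0 0 0 0 -14; 0 0 0 0 0 0 -21; 0 0 0 0 0 0 -28; 0 0 0 0 0 0 -35' >/dev/null
python3 -m creep '0 0 0 0 0 0 -5; 0 0 0 0 0 0 -5; 0 0 0 0 0 0 -5' >/dev/null;python3 to.py .4907 -.1335 .175; python3 look.py pics/c1.png
```

```text
t 7.82 pos [ 0.4905 -0.1342  0.2052] yaw 37.0 tilt [-0.006  0.002 -1.   ] F [ 0.2  0.1 -1.6] T [-0.01 -0.05  0.01] grip 0.368 j [-15.3   8.2 -14.   68.1   0.   37.7]
shift mm [ 0.7 -0.3 30.2]
```

View pics/c1.png

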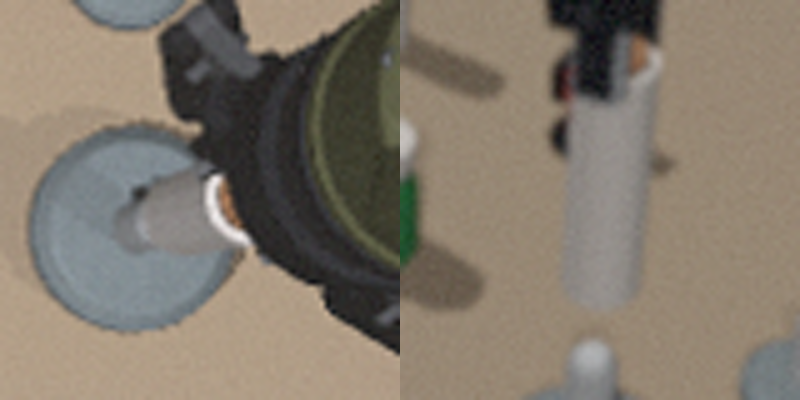

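The tube's axis at (598,300) lines up with the stub top at (593,350) along the view's vertical slope, and the hand and tube are upright. Now I'll descend in stages while watching the force.

```bash
python3 -m creep '0 0.7 0 10 0 0 0; 0 0.7 0 20 0 0 0; 0 0.7 0 30 0 0 0; 0 0.7 0 34 0 0 0; 0 0.7 0 34 0 0 0' >/dev/null; python3 to.py .4907 -.1335 .150
python3 -m creep '0 0 0 3 0 0 0; 0 0 0 6 0 0 0; 0 0 0 9 0 0 0; 0 0 0 10 0 0 0'; python3 to.py .4907 -.1335 .150
```

```text
t 8.33 pos [ 0.4894 -0.1333  0.1692] yaw 36.9 tilt [-0.009  0.002 -1.   ] F [-0.3  0.5 -2.1] T [0.01 0.04 0.05] grip 0.366 j [-15.2   9.3 -17.5  63.7  -0.   37.8]
shift mm [ 1.   1.1 19.2]
clock: 8.67
tool_pos: [0.4893, -0.1333, 0.1588]
ee_rot: [[0.799, 0.601, -0.009], [0.601, -0.799, 0.002], [-0.006, -0.007, -1.0]]
force: [0.7, -0.2, -0.8]
gripper_width: 0.364
t 8.67 pos [ 0.4893 -0.1333  0.1588] yaw 36.9 tilt [-0.009  0.002 -1.   ] F [ 0.7 -0.2 -0.8] T [-0.02 -0.    0.12] grip 0.364 j [-15.2   9.6 -18.5  62.4  -0.   37.8]
shift mm [1.  1.1 8.8]
```

```bash
python3 -m creep '0 0.7 0.7 2 -0.4 0.35 0; 0 0.7 0.7 5 -0.4 0.35 0; 0 0.7 0.7 8 -0.4 0.35 0; 0 0.7 0.7 8 -0.4 0.35 0'; python3 to.py .4907 -.1335 .140
python3 -m creep '0 0 0 2 0 0 0; 0 0 0 4 0 0 0; 0 0 0 5 0 0 0; 0 0 0 6 0 0 0; 0 0 0 6 0 0 0'>/dev/null; python3 to.py .4907 -.1335 .140; python3 look.py pics/c2.png
```

```text
clock: 9.0
tool_pos: [0.4897, -0.1333, 0.1502]
ee_rot: [[0.799, 0.601, -0.001], [0.601, -0.799, 0.001], [-0.0, -0.001, -1.0]]
force: [-0.1, -0.1, -1.8]
gripper_width: 0.363
t 9.00 pos [ 0.4897 -0.1333  0.1502] yaw 36.9 tilt [-0.001  0.001 -1.   ] F [-0.1 -0.1 -1.8] T [-0.03  0.04  0.05] grip 0.363 j [-15.2   9.6 -19.8  60.7   0.   37.8]
shift mm [ 0.6  0.7 10.2]
t 9.42 pos [ 0.4896 -0.1333  0.144 ] yaw 36.9 tilt [-0.001  0.001 -1.   ] F [-0.2 -0.1 -1.1] T [ 0.02  0.   -0.01] grip 0.363 j [-15.2   9.8 -20.4  59.9   0.   37.8]
shift mm [0.7 0.8 4. ]
```

View pics/c2.png

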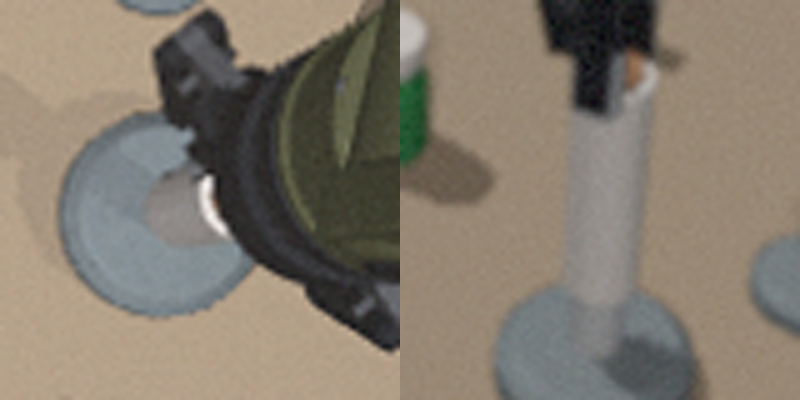

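The tube is about 19 mm over the stub. Its rim is at (600,300) in the side crop, with the lower stub visible below it, and there is no contact force. I'll go on slowly over the button's slope.

```bash
python3 -m creep '0 0 0 2 0 0 0; 0 0 0 4 0 0 0; 0 0 0 6 0 0 0; 0 0 0 8 0 0 0; 0 0 0 8 0 0 0'>/dev/null; python3 to.py 
python3 -m creep '0 0 0 2 0 0 0; 0 0 0 4 0 0 0; 0 0 0 6 0 0 0; 0 0 0 8 0 0 0; 0 0 0 8 0 0 0'>/dev/null; python3 to.py .4907 -.1335 .1027
```

```text
t 9.93 pos [ 0.4899 -0.1331  0.1359] yaw 36.9 tilt [-0.001  0.001 -1.   ] F [ 0.7  0.  -1.4] T [ 0.07 -0.26 -0.01] grip 0.364 j [-15.2  10.1 -21.1  58.9   0.1  37.8]
t 10.35 pos [ 0.4909 -0.1334  0.1288] yaw 36.9 tilt [ 0.002  0.001 -1.   ] F [0.3 0.4 3.8] T [ 0.22 -0.23  0.02] grip 0.366 j [-15.2  10.4 -21.7  57.8   0.1  37.8]
shift mm [-0.3 -0.  26.1]
```

```bash
python3 -m creep '0 0 0 2 0 0 0; 0 0 0 4 0 0 0; 0 0 0 6 0 0 0; 0 0 0 7 0 0 0'>/dev/null; python3 to.py 
python3 -m creep '0 0 0 2 0 0 0; 0 0 0 4 0 0 0; 0 0 0 6 0 0 0; 0 0 0 8 0 0 0; 0 0 0 8 0 0 0'>/dev/null; python3 to.py .4907 -.1335 .1027
```

```text
t 10.68 pos [ 0.491  -0.1333  0.1216] yaw 36.9 tilt [ 0.002  0.001 -1.   ] F [0.1 0.2 3.4] T [ 0.07 -0.14 -0.02] grip 0.366 j [-15.2  10.7 -22.3  56.9   0.1  37.8]
t 11.10 pos [ 0.4908 -0.1331  0.113 ] yaw 37.0 tilt [ 0.001  0.001 -1.   ] F [0.7 0.3 0.1] T [ 0.17 -0.28 -0.06] grip 0.370 j [-15.2  11.1 -23.   55.8   0.1  37.8]
shift mm [-0.4  0.3 10.3]
```

```bash
python3 -m creep '0 0 0 2 0 0 0; 0 0 0 4 0 0 0; 0 0 0 6 0 0 0; 0 0 0 7 0 0 0; 0 0 0 7 0 0 0'>/dev/null; python3 to.py 
python3 -m creep '0 0 0 1 0 0 0; 0 0 0 2 0 0 0; 0 0 0 2 0 0 0'>/dev/null; python3 to.py .4907 -.1335 .1027
```

```text
t 11.52 pos [ 0.4907 -0.1329  0.1056] yaw 37.0 tilt [ 0.001  0.002 -1.   ] F [ 1.5  0.1 -0.1] T [ 0.18 -0.38  0.07] grip 0.369 j [-15.2  11.5 -23.6  54.9   0.1  37.8]
t 11.77 pos [ 0.4907 -0.1328  0.1034] yaw 37.0 tilt [ 0.001  0.002 -1.   ] F [ 1.5 -0.   0.9] T [ 0.13 -0.29 -0.01] grip 0.364 j [-15.2  11.6 -23.8  54.6   0.1  37.8]
shift mm [-0.4  0.5  0.7]
```

Close to home; I'll take 1 mm steps until the vertical force rises.

```bash
for r in 1; do python3 -m creep '0 0 0 0.5 0 0 0; 0 0 0 1 0 0 0; 0 0 0 1 0 0 0'>/dev/null; python3 to.py; done; python3 look.py pics/c3.png
```

```text
t 12.02 pos [ 0.4913 -0.1331  0.1031] yaw 37.0 tilt [ 0.002  0.001 -1.   ] F [1.4 0.5 6. ] T [ 0.04 -0.17  0.  ] grip 0.363 j [-15.2  11.6 -23.8  54.5   0.1  37.8]
```

View pics/c3.png

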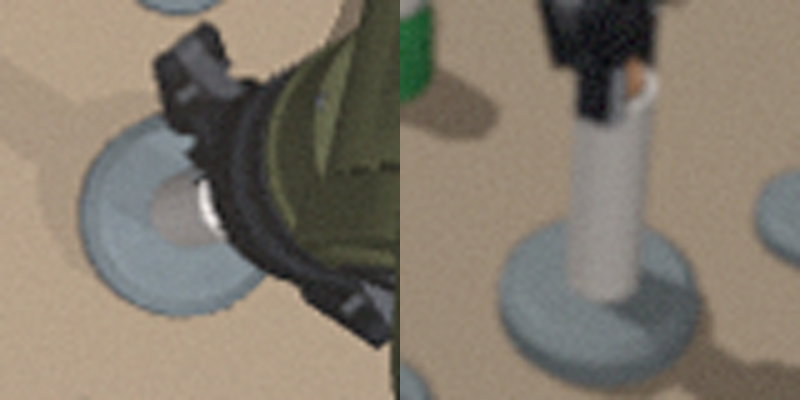

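The tube is home on the base: its rim meets the base at (605,295), there is a 6 N reaction, and z matches. I'll turn it gently toward the button, watching the moment.

```bash
python3 -m creep '0 0 0 0 0 0 -2; 0 0 0 0 0 0 -4; 0 0 0 0 0 0 -6; 0 0 0 0 0 0 -6'>/dev/null; python3 to.py; python3 -m creep '0 0 0 0 0 0 -2; 0 0 0 0 0 0 -4; 0 0 0 0 0 0 -6; 0 0 0 0 0 0 -6'>/dev/null; python3 to.py
```

```text
t 12.45 pos [ 0.4913 -0.1332  0.1032] yaw 43.0 tilt [ 0.002  0.001 -1.   ] F [0.7 0.4 2.4] T [ 0.09 -0.23 -0.01] grip 0.365 j [-15.2  11.6 -23.8  54.5   0.1  31.8]
t 12.78 pos [ 0.4912 -0.1332  0.1032] yaw 49.0 tilt [ 0.002  0.001 -1.   ] F [0.5 0.5 1.9] T [ 0.11 -0.15 -0.03] grip 0.365 j [-15.2  11.6 -23.8  54.5   0.1  25.8]
```

```bash
python3 -m creep '0 0 0 0 0 0 -1.5; 0 0 0 0 0 0 -3; 0 0 0 0 0 0 -3'>/dev/null; python3 to.py
```

```text
t 13.03 pos [ 0.4912 -0.1332  0.1032] yaw 51.9 tilt [ 0.002  0.001 -1.   ] F [-0.4  0.6  2.9] T [ 0.04 -0.15 -0.01] grip 0.368 j [-15.2  11.6 -23.8  54.5   0.1  22.8]
```

```bash
python3 -m creep '0 0 0 0 0 0 -1.5; 0 0 0 0 0 0 -3; 0 0 0 0 0 0 -3'>/dev/null; python3 to.py
```

```text
t 13.28 pos [ 0.4908 -0.1332  0.1031] yaw 54.9 tilt [ 0.002  0.001 -1.   ] F [-0.1 -0.1  3.3] T [0.01 0.07 0.04] grip 0.366 j [-15.2  11.6 -23.8  54.5   0.1  19.9]
```

```bash
python3 -m creep '0 0 0 0 0 0 -1.5; 0 0 0 0 0 0 -3; 0 0 0 0 0 0 -3'>/dev/null; python3 to.py
```

```text
t 13.53 pos [ 0.4906 -0.1334  0.1031] yaw 57.8 tilt [ 0.001  0.    -1.   ] F [ 0.1 -0.4  4.2] T [-0.04  0.13 -0.03] grip 0.365 j [-15.2  11.6 -23.8  54.5   0.   17. ]
```

```bash
python3 -m creep '0 0 0 0 0 0 -1.5; 0 0 0 0 0 0 -2; 0 0 0 0 0 0 -2'>/dev/null; python3 to.py
```

```text
t 13.78 pos [ 0.4905 -0.1335  0.1031] yaw 59.8 tilt [ 0.001  0.    -1.   ] F [-0.3  0.3  2.1] T [-0.18  0.07 -0.04] grip 0.366 j [-15.2  11.6 -23.8  54.5   0.   15. ]
```

The lateral moment of about 0.2 Nm vanished and the tube relaxed by about 0.4 mm at yaw 52–55, so the button has probably popped out. Next I'll feel for a stop.

```bash
python3 -m creep '0 0 0 0 0 0 -1; 0 0 0 0 0 0 -2; 0 0 0 0 0 0 -2'>/dev/null; python3 to.py
```

```text
t 14.03 pos [ 0.4904 -0.1336  0.1031] yaw 61.8 tilt [ 0.001  0.    -1.   ] F [-0.3 -0.3  2.8] T [-0.23  0.08 -0.07] grip 0.367 j [-15.2  11.6 -23.8  54.5   0.   12.9]
```

```bash
python3 -m creep '0 0 0 0 0 0 -1; 0 0 0 0 0 0 -2; 0 0 0 0 0 0 -2'>/dev/null; python3 to.py
```

```text
t 14.28 pos [ 0.4904 -0.1336  0.1031] yaw 63.9 tilt [ 0.001 -0.    -1.   ] F [-0.5 -0.7  3.4] T [-0.26  0.09  0.04] grip 0.365 j [-15.2  11.6 -23.8  54.5   0.   10.9]
```

```bash
python3 -m creep '0 0 0 0 0 0 -1; 0 0 0 0 0 0 -1.5; 0 0 0 0 0 0 -1.5'>/dev/null; python3 to.py
```

```text
t 14.53 pos [ 0.4904 -0.1337  0.1031] yaw 65.4 tilt [ 0.001 -0.    -1.   ] F [ 0.2 -0.1  3.4] T [-0.21  0.07 -0.08] grip 0.367 j [-15.2  11.6 -23.8  54.5   0.    9.3]
```

```bash
python3 -m creep '0 0 0 0 0 0 -1; 0 0 0 0 0 0 -1.5; 0 0 0 0 0 0 -1.5'>/dev/null; python3 to.py; python3 look.py pics/d1.png
```

```text
t 14.78 pos [ 0.4904 -0.1339  0.1031] yaw 67.0 tilt [ 0.001 -0.001 -1.   ] F [-0.2 -1.6  2.1] T [-0.41  0.04 -0.1 ] grip 0.366 j [-15.3  11.6 -23.8  54.5  -0.    7.8]
```

View pics/d1.png

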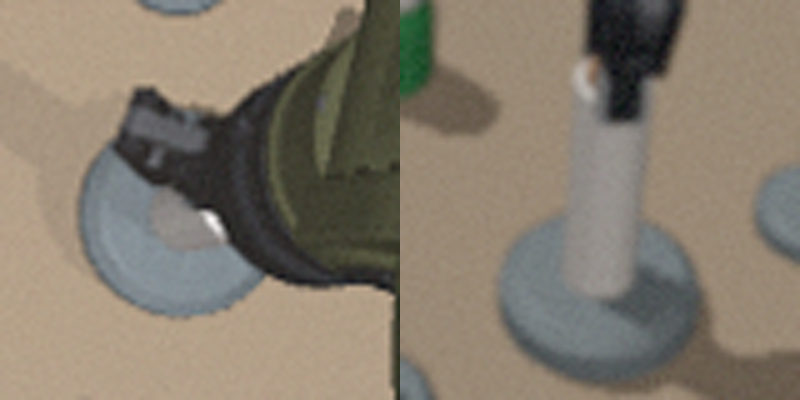

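Resistance is building at yaw 67 (Tx -0.41, Tz -0.10), which fits the window's jamb against the button. I'll turn back to check for a stop on the other side.

```bash
python3 -m creep '0 0 0 0 0 0 2; 0 0 0 0 0 0 4; 0 0 0 0 0 0 4'>/dev/null; python3 to.py;python3 -m creep '0 0 0 0 0 0 1.5; 0 0 0 0 0 0 3; 0 0 0 0 0 0 3'>/dev/null; python3 to.py
```

```text
t 15.13 pos [ 0.4903 -0.1337  0.1031] yaw 62.9 tilt [ 0.001 -0.    -1.   ] F [-0.1 -0.7  3.3] T [-0.3   0.06 -0.03] grip 0.364 j [-15.2  11.6 -23.8  54.5  -0.   11.9]
t 15.38 pos [ 0.4904 -0.1337  0.1031] yaw 59.9 tilt [ 0.001 -0.    -1.   ] F [-0.  -0.3  4.4] T [-0.29  0.07  0.  ] grip 0.359 j [-15.2  11.6 -23.8  54.5   0.   14.8]
```

```bash
python3 -m creep '0 0 0 0 0 0 1; 0 0 0 0 0 0 2; 0 0 0 0 0 0 2'>/dev/null; python3 to.py
```

```text
t 15.63 pos [ 0.4903 -0.1336  0.1031] yaw 57.9 tilt [ 0.001  0.    -1.   ] F [-0.7  0.4  3.6] T [-0.3   0.15  0.1 ] grip 0.365 j [-15.2  11.6 -23.8  54.5   0.   16.9]
```

```bash
python3 -m creep '0 0 0 0 0 0 1; 0 0 0 0 0 0 2; 0 0 0 0 0 0 2'>/dev/null; python3 to.py
```

```text
t 15.88 pos [ 0.4903 -0.1333  0.1031] yaw 55.8 tilt [ 0.001  0.001 -1.   ] F [-0.4 -1.1  4.5] T [-0.12  0.14 -0.  ] grip 0.364 j [-15.2  11.6 -23.8  54.5   0.   18.9]
```

```bash
python3 -m creep '0 0 0 0 0 0 1; 0 0 0 0 0 0 2; 0 0 0 0 0 0 2'>/dev/null; python3 to.py
```

```text
t 16.13 pos [ 0.4903 -0.1331  0.1031] yaw 53.8 tilt [ 0.001  0.001 -1.   ] F [-0.7  1.2  3.6] T [0.05 0.11 0.08] grip 0.362 j [-15.2  11.6 -23.8  54.5   0.1  21. ]
```

```bash
python3 -m creep '0 0 0 0 0 0 1; 0 0 0 0 0 0 2; 0 0 0 0 0 0 2'>/dev/null; python3 to.py
```

```text
t 16.38 pos [ 0.4903 -0.1329  0.1031] yaw 51.7 tilt [ 0.001  0.001 -1.   ] F [-0.8 -0.2  5.1] T [0.24 0.06 0.14] grip 0.363 j [-15.2  11.6 -23.8  54.6   0.1  23.1]
```

```bash
python3 -m creep '0 0 0 0 0 0 1; 0 0 0 0 0 0 2; 0 0 0 0 0 0 2'>/dev/null; python3 to.py
```

```text
t 16.63 pos [ 0.4903 -0.1326  0.1031] yaw 49.7 tilt [ 0.001  0.002 -1.   ] F [-0.8  1.8  4.6] T [0.36 0.25 0.25] grip 0.364 j [-15.2  11.6 -23.9  54.6   0.1  25.1]
```

Both stops are confirmed. Going back past yaw 54 gives Tx +0.36 and Tz +0.25, where the inbound turn was free, and the outward push of the pressed button hasn't returned. I'll centre it at about yaw 59 and release.

```bash
python3 -m creep '0 0 0 0 0 0 -3; 0 0 0 0 0 0 -6; 0 0 0 0 0 0 -9; 0 0 0 0 0 0 -9'>/dev/null; python3 to.py; python3 -m creep '0.45 0 0 0 0 0 0; 0.5 0 0 0 0 0 0; 0.6 0 0 0 0 0 0; 0.7 0 0 0 0 0 0; 0.8 0 0 0 0 0 0'>/dev/null;  python3 -m creep '0.9 0 0 0 0 0 0; 1 0 0 0 0 0 0; 1 0 0 0 0 0 0; 1 0 0 0 0 0 0'>/dev/null; python3 to.py
```

```text
t 16.97 pos [ 0.4903 -0.1332  0.1031] yaw 58.7 tilt [ 0.001  0.001 -1.   ] F [-0.6 -1.3  3.6] T [-0.22  0.08 -0.01] grip 0.366 j [-15.2  11.6 -23.8  54.5   0.   16.1]
t 17.72 pos [ 0.4902 -0.1332  0.1029] yaw 58.7 tilt [ 0.     0.001 -1.   ] F [ 0.2 -0.4  0.6] T [ 0.03 -0.01 -0.03] grip 0.998 j [-15.2  11.6 -23.9  54.5   0.   16.1]
```

Released cleanly. I'll retreat straight up, then sideways for an unobstructed view.

```bash
python3 -m creep '1 0 0 -20 0 0 0; 1 0 0 -50 0 0 0; 1 0 0 -80 0 0 0; 1 0 0 -110 0 0 0; 1 0 0 -110 0 0 0'>/dev/null; python3 to.py .42 .12 .23
```

```text
t 18.13 pos [ 0.4934 -0.1342  0.2189] yaw 58.7 tilt [ 0.009 -0.002 -1.   ] F [ 0.9 -0.   0.1] T [ 0.02 -0.06 -0.01] grip 0.999 j [-15.2   7.5 -13.2  68.9   0.1  16.1]
shift mm [ 178.9 -194.8  -12.2]
```

```bash
python3 -m creep '1 25 -27 -10 0 0 0; 1 50 -55 -12 0 0 0; 1 75 -82 -12 0 0 0; 1 100 -110 -12 0 0 0; 1 125 -137 -12 0 0 0'>/dev/null; python3 -m creep '1 25 -27 0 0 0 0; 1 50 -55 0 0 0 0; 1 50 -55 0 0 0 0'>/dev/null; python3 to.py; python3 - <<'E'
from workcell import camera
from h import *
T=[]
for n,X in(("top",None),("side",None)):
    A=[]
    for i in range(4): c=camera(n);A.append(c["color"].astype(float))
    np.savez(n+"F.npz",**c)
    cv2.imwrite(f"pics/F{n}.png",np.mean(A,0)[:,:,::-1])
    p=proj(c,[.4905,-.1335,.07])[0].astype(int);x,y=p
    T.append(cv2.resize(np.mean(A,0)[y-32:y+32,x-32:x+32,::-1],(400,400),interpolation=cv2.INTER_CUBIC))
    P=cloud(c)
    m=((P[...,2]>0.012)&(P[...,2]<0.16)&(P[...,0]>.25)&(P[...,0]<.85)&(abs(P[...,1])<.5)).astype(np.uint8)
    k,l,st,ce=cv2.connectedComponentsWithStats(m)
    print(n)
    for i in range(1,k):
        if st[i,4]<25: continue
        Q=P[l==i];zm=np.percentile(Q[:,2],98);t=Q[Q[:,2]>zm-.006]
        print(st[i,4],"zmax %.3f"%zm,"topc",np.round(np.median(t,0),4),"bbox",np.round([np.percentile(Q[:,0],1),np.percentile(Q[:,0],99),np.percentile(Q[:,1],1),np.percentile(Q[:,1],99)],3))
cv2.imwrite("pics/Fz.png",np.clip(np.hstack(T),0,255).astype(np.uint8))
E
```

```text
t 18.80 pos [0.4176 0.1217 0.2296] yaw 59.0 tilt [ 0.009  0.001 -1.   ] F [ 0.4 -0.4  0.6] T [ 0.02 -0.    0.07] grip 1.004 j [ 16.3  -1.1 -20.9  69.7  -0.1  47.3]
top
613 zmax 0.056 topc [ 0.6384 -0.297   0.0523] bbox [ 0.606  0.666 -0.322 -0.267]
210 zmax 0.063 topc [0.634  0.0946 0.0615] bbox [0.616 0.655 0.071 0.118]
518 zmax 0.058 topc [ 0.6172 -0.1351  0.0565] bbox [ 0.587  0.645 -0.163 -0.106]
347 zmax 0.127 topc [0.5709 0.2438 0.1244] bbox [0.555 0.586 0.226 0.26 ]
1338 zmax 0.152 topc [ 0.4902 -0.1315  0.1497] bbox [ 0.447  0.535 -0.177 -0.088]
176 zmax 0.128 topc [0.5043 0.358  0.1246] bbox [0.494 0.517 0.342 0.374]
419 zmax 0.080 topc [0.4778 0.0649 0.0765] bbox [0.454 0.502 0.041 0.09 ]
583 zmax 0.058 topc [ 0.3627 -0.1425  0.0564] bbox [ 0.332  0.392 -0.172 -0.114]
side
340 zmax 0.121 topc [0.4979 0.3455 0.1196] bbox [0.483 0.516 0.339 0.362]
434 zmax 0.127 topc [0.5708 0.2405 0.1257] bbox [0.555 0.588 0.226 0.254]
210 zmax 0.063 topc [0.6336 0.0936 0.0619] bbox [0.616 0.655 0.072 0.118]
521 zmax 0.079 topc [0.4783 0.0654 0.0771] bbox [0.454 0.499 0.041 0.087]
1504 zmax 0.151 topc [ 0.4897 -0.1352  0.1494] bbox [ 0.446  0.532 -0.179 -0.096]
402 zmax 0.057 topc [ 0.6161 -0.1381  0.0562] bbox [ 0.587  0.645 -0.165 -0.11 ]
514 zmax 0.058 topc [ 0.3631 -0.145   0.0562] bbox [ 0.334  0.392 -0.173 -0.117]
643 zmax 0.054 topc [ 0.6376 -0.3002  0.051 ] bbox [ 0.608  0.659 -0.328 -0.273][ WARN:0@15.397] global loadsave.cpp:1063 imwrite_ Unsupported depth image for selected encoder is fallbacked to CV_8U.
```

View pics/Fz.png

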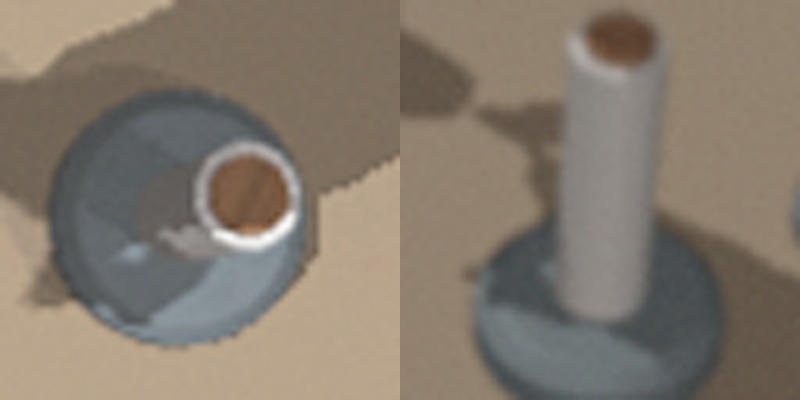

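View pics/Ftop.png

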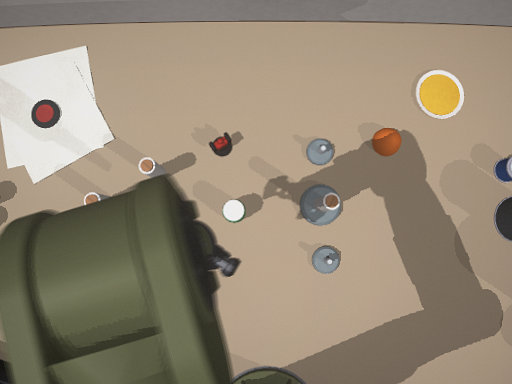

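The handle stands upright and home: its rim meets the base at (600,310) in the side crop and its top is at 0.150 m. Bystanders sit within about 1 mm of where they started. The arm is clear, so I'm handing in.

```bash
python3 -c "
from workcell import ctrl
print(ctrl.finish_job())"
```

```text
the job is handed in; nothing more can be done
None
```

The handle is standing fully home on the largest stand and the spring button is locked through its hole, as far as I could feel. I handed the job in at about 19 s of the 72 s allowed.

I gripped the handle nearest the base, found its hole by turning it in the side camera's view, and lowered it over the stub. I then turned it until the button caught, centred it, let go and backed away.

**Checks that passed**
- **Seating:** it rests on the base with a light touch of about 6 N. The cork's top measures 0.1495 m against an expected 0.149 m.
- **Position:** the handle is centred on the stub to within about 2 mm, the limit of the calibration. It looks upright in both views.
- **Lock:** the sideways push from the pressed-in button vanished as the hole came round to it. After that I met a stop in both turning directions.
- **Force:** readings between moves never passed about 6 N and 0.5 N m.
- **Other objects:** jar, knight and dome are within about 1 mm of where they started, and the robot touches nothing.

**Not confirmed or slightly off**
- **Button not seen:** it faces away from both cameras, so the evidence for the lock is by feel only.
- **Camera disagreement:** the two cameras differ by 2 to 4 mm in y, in the same way before and after, so I treated it as calibration error.
- **Hole angle:** the picture gave about -127° and the grip on the flats gave -131°, which was close enough to act on.

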